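# Close the smart-home model and run its test slide

### The job

Take the blue roof panel off the sloping stand and set it on the open house of the smart-home model, without dropping it, so that it sits fully down and level on the walls; let go of it. Then push the red slide in front of the house all the way to its end and let it spring back home. Leave the other things on the desk where they are.

Things in the scene. Friction and masses are not known exactly. Their poses are not given: they have to be found in the camera images.
- roof_grip (a point): Centre of the white chimney block in the middle of the loose blue roof panel (0.16 kg), to grip it by: 50 (x) x 30 (y) mm, 50 mm high above the plate. The point is 30 mm above the plate's underside, 25 mm above its upper face. z points out of the panel along the chimney. At the start z leans 35 degrees from vertical, towards the robot's side.
- roof: The roof panel: plate 132 (x) x 172 (y) x 5 mm; origin at the centre of its underside, axes as for roof_grip. Four tapered dowels, diameter 12, stick out 12 mm below it at x +-46.5, y +-66.5 mm. It starts lying on an aluminium stand sloping 35 degrees, its -x edge lowest, against a ledge 8 mm high; lift it off along its z.
- model_rim (a point): Centre of the open top of the fixed plywood house, level with its walls' upper edge (81 mm above the desk); z up, -x the front. House 120 (x) x 160 (y) mm, walls 5: mouth 110 x 150. The roof's dowels fit inside its corners with 2.5 mm play a side, long side along y, either way round. Seated, roof_grip is 30 mm above this point.
- slide_knob (a point): Centre of the red slide knob, 30 (x) x 20 (y) x 36 mm high, its top 61 mm above the desk, on a grey housing 50 x 130 mm whose top is 24 mm above the desk, in front of the house. Axes as for model_rim. The knob is 120 mm in front (-x) of the house's centre, 20 mm to -y when home, and slides towards +y.
- test_slide (a joint): travel of the red knob towards the model's +y, in m: 0 home, 0.040 at its end stop. A spring pushes it home with 1.8 N at 0 and 4.6 N at the end.
- water_bottle: Bystander: clear closed water bottle, diameter 66, 190 high; origin at the centre of its underside
- drink_cup: Bystander: yellow drinking cup with a lid, diameter 88 at the top, 115 high; origin at the centre of its underside
- tape_roll: Bystander: orange roll of tape lying flat, outer diameter 80, 25 high; origin at the centre of its underside
- motor_box: Bystander: blue motor box, 60 x 90 x 45 high; origin at the centre of its underside
- mouse: Bystander: black computer mouse on a blue pad, 110 x 62, 30 high; origin on its underside
- small_wrench: Bystander: small wrench lying flat, 160 long; origin on its underside
There are look-alikes about, which are no part of the job. Leave any turquoise look-alike of the roof alone.

How it is judged:
By the outcome, as a careful person would: the job done as asked, in the order asked, and still so for the second after the job is handed in, with the robot touching nothing.
It also fails if it takes over 58 s, if anything falls off the work surface, if the arm or the gripper's body presses on something with over 40 N, if the wrist force passes 120 N, or if a joint passes its speed limit or range.

### The arm

A 6-joint arm with a two-finger parallel gripper is mounted at the origin on the work surface. World frame = base frame: x ahead of the robot, y to its left, z up, the work surface at z = 0. Lengths are in m, angles in rad, forces in N, time in s.
With the tool pointing down it reaches from about 0.275 to 0.825 m from the base axis. Payload 5.2 kg.
Tool frame: the origin (TCP) lies between the finger pads; the fingertips stand 17 mm ahead of it and the grasp point (between the pads) lies 2 mm behind it (nose_length is the distance from the TCP to the fingertips, in m); z points along the fingers, y is the direction in which the jaws open and shut (so a half turn about z gives the same grasp; the last joint's range is limited). The gripper opens to 93 mm and grips with 3 to 60 N. Pads are 15 mm wide; open, the fingers measure 128 mm over their backs; the gripper's body (75 mm by 188 mm) begins 65 mm behind the grasp point.
Start: joints at [0.96, 0.259, 1.535, -0, 1.348, -0.203], TCP at [0.218, 0.505, 0.236] pointing down, gripper open.
Joint ranges: [-3.14, 3.14], [-0.91, 2.08], [0.19, 2.58], [-1.22, 4.36], [0.22, 2.71], [-3.12, 3.12]. Speed limits (rad/s): [2.57, 2.57, 3.14, 3.14, 3.14, 3.14].

### API

Orientations are given as [roll, pitch, yaw] about the fixed x, y, z axes, in that order (R = Rz(yaw) Ry(pitch) Rx(roll)).
In Python, from station import * gives the robot as it stands.
- The arm moves only by the tool send_rows, never from a script. Its argument "motion" is a list of rows, each an object with "translation": the shift along the tool's x, y, z in cm, a list of three; "twist": the turn about the tool's z in rad. A call has exactly 10 rows; each row shifts and turns the commanded pose from where the row before left it, along the tool's axes as they then stand; what a row does not reach is not made up. A row lasts 1/8 s, in which the tool goes at most 62.5 mm and 10.7 degrees, less where a joint would pass 70% of its speed; a pose out of reach is approached as far as the arm can. A call with a gripper value outside its range is refused whole. "hand" is the opening, from -1 (shut) to 1 (fully open), set as the call begins (left out, the last holds). The fingers move at their own pace and stop on an object; "force" is the grip in N (left out, the last holds). Time passes only in rows, so rows that do not move let the fingers close, or fill a call up. It gives the time, the measured TCP pose, the force and the opening at its end, in the units of the state.
- state(): the state, without advancing time (a new reading comes with each control period).
- camera(name): name is "side" or "top" or "wrist"; returns a dict with "color" (400x640x3 uint8, red, green, blue), "fx", "fy", "cx", "cy" (pixels), "k1" (the pictures are not rectified: a ray, as slopes to the right and down, at radius r is drawn at 1 + k1 r^2 times it, then the intrinsics apply), "world_from_camera" (4x4, takes a point from camera to world coordinates). Camera axes: x right, y down, z forward; pixel columns grow to the right and rows downward; lengths in m; the calibration is good to about 2 mm. A picture is of the moment at which its call begins. There is no depth.
- sign_off(): hands the job in, once; it reports no verdict.
The state is a dict: "clock": time; "q": joint angles; "qvel": joint speeds; "joint_torque": joint torques, N m; "position": TCP position; "tool_rot": TCP orientation; "wrist_force": force on the tool from outside, world axes, zero at the start; "ft_torque": the same for the moment, N m; "width": finger opening in m.
Only numpy, scipy, OpenCV 4.12 (cv2) and the standard library are available. Lean on these libraries where they do the work, as an engineer would, in place of code of your own. Each camera call takes 0.05 s, during which the arm holds its last target. There are 200 camera calls.

## Working session

There is one attempt and no reset: what is moved stays moved. The work goes in short steps, Python scripts to look and compute and a tool call to move; the robot and the scene stay as the last step left them, time stands still between calls to the robot, and variables do not carry over. Pictures are saved under pics/ and viewed, about 8 in all and at most 12, crops included, and the job is handed in when it is done.

Besides the shell and the picture viewer there is one more tool, called after "Request:" as name([rows], argument=value, ...), one row to a line, values as JSON. send_rows: Moves the arm, as the interface text tells. Its arguments: {"type":"object","properties":{"motion":{"type":"array","items":{"type":"object","properties":{"translation":{"type":"array","items":{"type":"number"}},"twist":{"type":"number"}}}},"hand":{"type":"number"},"force":{"type":"number"}},"required":["motion"]}

```bash
ls; mkdir -p pics; python3 - <<'E'
from station import *
import cv2,numpy as np
print(state())
for n in ["top","side"]:
    c=camera(n); cv2.imwrite(f"pics/{n}0.png",c["color"][:,:,::-1]); 
    np.savez(f"pics/{n}0.npz",**c)
    print(n,c["fx"],c["fy"],c["cx"],c["cy"],c["k1"],np.round(c["world_from_camera"],4).tolist())
E
```

```text
pics
{'clock': 0.0, 'q': array([ 9.60217073e-01,  2.59348648e-01,  1.53606399e+00, -7.22726266e-06,
        1.34799533e+00, -2.02807961e-01]), 'qvel': array([ 0.00045065, -0.00022321,  0.00015409, -0.00027809,  0.00145338,
       -0.00290534]), 'joint_torque': array([ 3.59635760e-05, -4.37315404e+01, -2.83995706e+01,  7.19837705e-02,
        4.15705482e-02, -1.58155858e-04]), 'position': array([0.21779746, 0.50448496, 0.2348223 ]), 'tool_rot': array([-3.13981313e+00, -3.58739998e-04,  2.73382264e+00]), 'wrist_force': array([-0.17262977,  0.37039634,  0.82777388]), 'ft_torque': array([ 0.02253778,  0.06098379, -0.02293717]), 'width': 0.09295404732841281}
top 431.4360085202544 431.4360085202544 310.9438352857536 191.55106078361797 -0.037138688499432276 [[0.0253, -0.9994, 0.0232, 0.5182], [-0.9994, -0.0247, 0.0255, -0.0027], [-0.0249, -0.0239, -0.9994, 1.2134], [0.0, 0.0, 0.0, 1.0]]
side 490.11040809775153 490.11040809775153 325.4062898980781 208.05438744378532 -0.0669053214119684 [[0.8193, -0.3223, 0.4742, -0.0442], [-0.5734, -0.4612, 0.6772, -0.8894], [0.0004, -0.8267, -0.5627, 0.8349], [0.0, 0.0, 0.0, 1.0]]
```

View pics/top0.png

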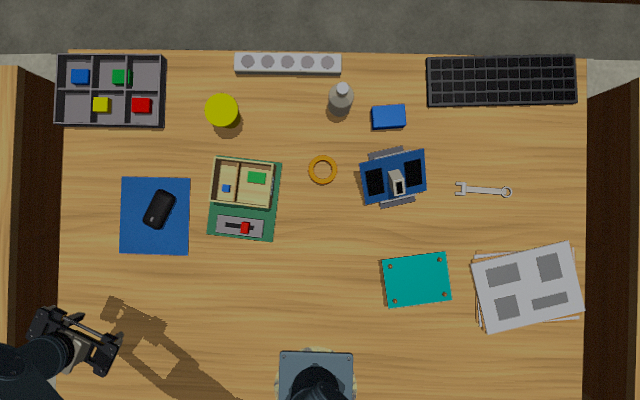

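View pics/side0.png

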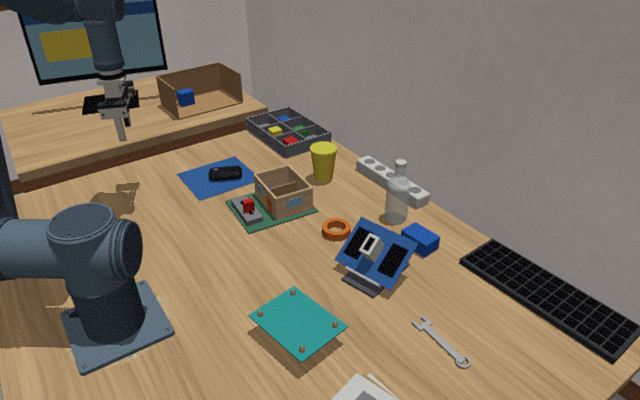

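Possible roof targets in the top view: the blue panel with the white chimney (397,182), the turquoise plate with knobs (416,280), the blue box (388,116) and the mouse pad (155,215). I choose the blue panel with the chimney. The house is at (243,182) and the red knob at (246,228). Next come close crops of both views.

```bash
python3 - <<'E'
import cv2,numpy as np
t=cv2.imread("pics/top0.png"); s=cv2.imread("pics/side0.png")
z=lambda im,x,y,w,h,k:cv2.resize(im[y:y+h,x:x+w],None,fx=k,fy=k,interpolation=cv2.INTER_CUBIC)
a=np.hstack([z(t,200,145,90,105,4.4),z(t,350,140,90,105,4.4)])   # 396 each
b=np.hstack([z(s,220,160,105,75,3.77),z(s,330,212,105,90,3.77)[:282]])
b=cv2.resize(b,(a.shape[1],int(b.shape[0])))if 0 else b
w=min(a.shape[1],b.shape[1]); cv2.imwrite("pics/cropA.png",a); cv2.imwrite("pics/cropB.png",b); print(a.shape,b.shape)
E
```

```text
Traceback (most recent call last):
ValueError: all the input array dimensions except for the concatenation axis must match exactly, but along dimension 0, the array at index 0 has size 283 and the array at index 1 has size 282
```

```bash
python3 - <<'E'
import cv2,numpy as np
t=cv2.imread("pics/top0.png"); s=cv2.imread("pics/side0.png")
z=lambda im,x,y,w,h,k:cv2.resize(im[y:y+h,x:x+w],None,fx=k,fy=k,interpolation=cv2.INTER_CUBIC)
cv2.imwrite("pics/cropA.png",np.hstack([z(t,200,145,80,100,5),z(t,355,140,80,100,5)]))
cv2.imwrite("pics/cropB.png",np.hstack([z(s,222,160,100,90,4),z(s,330,210,100,90,4)]))
E
```

```text
(no output)
```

View pics/cropA.png

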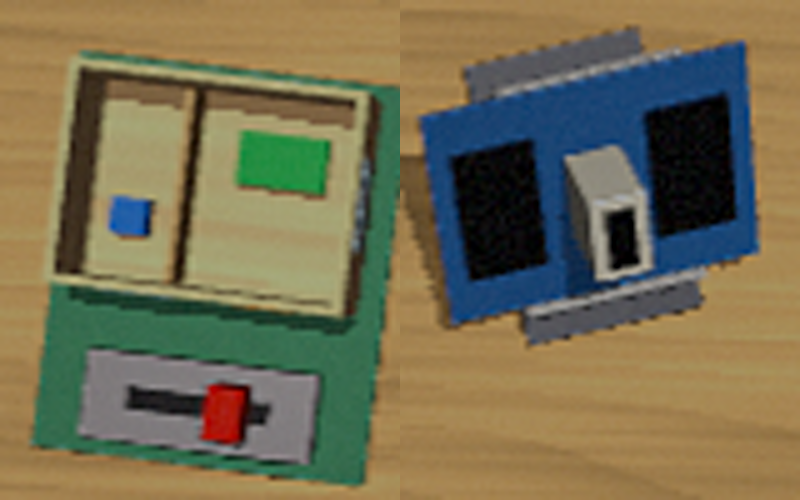

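View pics/cropB.png

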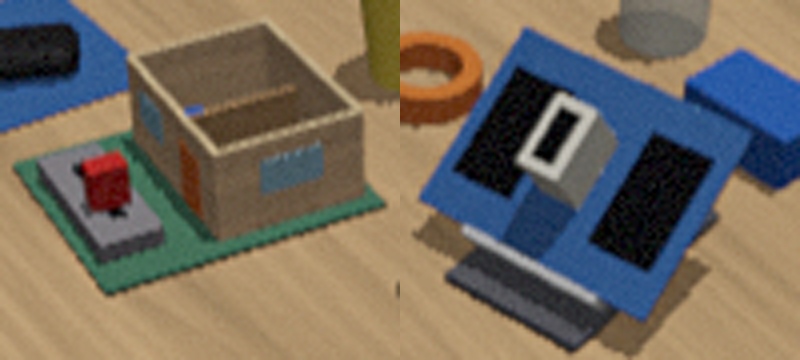

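The crops show the chimney panel on the sloped stand with its ledge side facing the robot, and the house with the slide in front. I fit both poses from the corners I read off these crops.

```bash
cat > h.py <<'E'
import numpy as np, cv2
from scipy.optimize import least_squares
from scipy.spatial.transform import Rotation as R
def proj(c,P):
    M=np.linalg.inv(c["world_from_camera"]); 
    K=np.array([[c["fx"],0,c["cx"]],[0,c["fy"],c["cy"]],[0,0,1.]])
    return cv2.projectPoints(np.asarray(P,float),cv2.Rodrigues(M[:3,:3])[0],M[:3,3],K,np.array([float(c["k1"]),0,0,0]))[0][:,0]
def rect(a,b,z): return np.array([[a,b,z],[a,-b,z],[-a,-b,z],[-a,b,z]])
def crop(uv,x,y,k): return (np.array(uv,float)+.5)/k-.5+[x,y]
def pose(p): return R.from_euler('ZY',[p[3],p[4]]).as_matrix(),p[:3]
E
python3 - <<'E'
from h import *
T=dict(np.load("pics/top0.npz")); S=dict(np.load("pics/side0.npz"))
hT=crop([(75,55),(372,93),(349,317),(50,283)],200,145,5)
hS=crop([(265,22),(362,108),(212,155),(128,57)],222,160,4)
rT=crop([(20,115),(345,42),(358,252),(48,327)],355,140,5)
rS=crop([(125,28),(350,133),(243,320),(20,200)],330,210,4)
cT=crop([(190,203),(240,193),(255,272),(198,281)],355,140,5)
cS=crop([(163,92),(198,108),(153,178),(118,160)],330,210,4)
def run(name,pts,obs,p0,free):
    def f(q):
        p=np.array(p0,float); p[free]=q; A,t=pose(p); P=pts@A.T+t
        n=len(pts); return np.concatenate([(proj(c,P)-o) for c,o in zip((T,S),obs)]).ravel()
    for tag in ("both",):
        s=least_squares(f,np.array(p0,float)[free],loss='soft_l1')
        print(name,np.round(s.x,4)); print(np.round(f(s.x).reshape(-1,2),1).tolist())
    return s.x
run("house",rect(.06,.08,0),(hT,hS),[.52,.18,.081,0,0],[0,1,3])
P=np.vstack([rect(.066,.086,.005),rect(.025,.015,.055)])
ob=(np.vstack([rT,cT]),np.vstack([rS,cS]))
x=run("roof",P,ob,[.53,-.18,.08,0,-.61],[0,1,2,3,4])
A,t=pose(x); print("grip",t+A@[0,0,.03])
E
```

```text
house [ 0.5662  0.2097 -0.0903]
[[0.1, 0.2], [0.4, -0.7], [-0.4, -0.2], [-0.4, -0.5], [-0.0, -0.4], [0.0, 1.5], [-0.0, 0.9], [-1.2, 0.5]]
roof [ 0.5927 -0.1912  0.0658  0.2539 -0.5953]
[[0.0, -0.0], [0.4, -0.7], [0.8, -0.3], [1.3, -1.0], [-0.2, -0.8], [1.4, -1.5], [0.1, -1.0], [0.2, -0.2], [-0.8, -0.5], [0.2, 0.2], [-1.2, 0.3], [-1.9, -0.5], [-2.0, -0.3], [-0.5, 0.6], [-0.2, 0.8], [-1.6, 0.1]]
grip [ 0.57639304 -0.19547001  0.0906076 ]
```

Request:
send_rows([
  {"translation":[0,0,-0.3],"twist":-0.1655},
  {"translation":[0,0,-0.3],"twist":-0.1655},
  {"translation":[0,0,-0.3],"twist":-0.1655},
  {"translation":[0,0,-0.3],"twist":-0.1655},
  {"translation":[-1.31,-5.9,0]},
  {"translation":[-1.31,-5.9,0]},
  {"translation":[-1.31,-5.9,0]},
  {"translation":[-1.31,-5.9,0]},
  {"translation":[-1.31,-5.9,0]},
  {"translation":[-1.31,-5.9,0]},
], hand=1)

```text
validation failed for argument at $.mo...
```

Request:
send_rows([
  {"translation":[-1.31,-5.9,0]},
  {"translation":[-1.31,-5.9,0]},
  {"translation":[-1.31,-5.9,0]},
  {"translation":[-1.31,-5.9,0]},
  {"translation":[-1.31,-5.9,0]},
  {"translation":[-1.31,-5.9,0]},
  {"translation":[-1.31,-5.9,0]},
  {"translation":[0,0,0]},
  {"translation":[0,0,0]},
  {"translation":[0,0,0]},
])

```text
validation failed for argument at $.mo...
```

```bash
python3 - <<'E'
from station import *
from h import *
s=state(); print(s["clock"],s["position"],s["tool_rot"],s["wrist_force"])
c=camera("wrist"); np.savez("pics/w1.npz",**c); im=c["color"][:,:,::-1].copy()
x=[ 0.5927,-0.1912,0.0658,0.2539,-0.5953]
A,t=pose(x)
for P in (rect(.066,.086,.005),rect(.025,.015,.055)):
    uv=proj(c,P@A.T+t); print(np.round(uv).tolist())
    cv2.polylines(im,[np.int32(uv)],True,(0,255,255),1)
cv2.imwrite("pics/w1.png",im)
E
```

```text
0.1 [0.21784503 0.50453846 0.23491237] [-3.14001456e+00 -2.88601471e-04  2.73382050e+00] [-0.2082687   0.27626836  0.05455663]
[[93.0, 538.0], [44.0, 559.0], [26.0, 487.0], [72.0, 459.0]]
[[36.0, 542.0], [28.0, 545.0], [20.0, 515.0], [28.0, 511.0]]
```

View pics/w1.png

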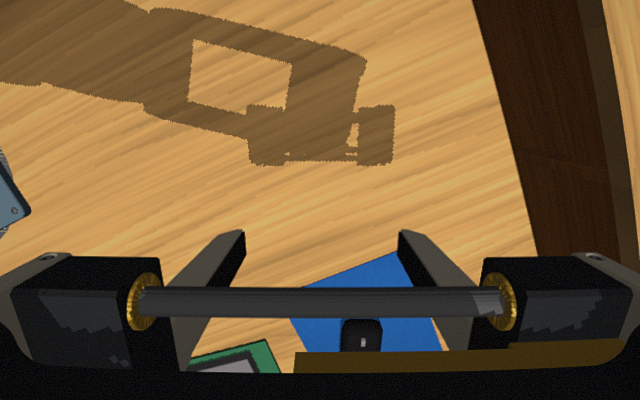

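The rows were refused because every row needs a twist, so nothing has moved. The wrist view shows only bare desk. I am resending with a twist in each row.

Request:
send_rows([
  {"translation":[0,0,-0.3],"twist":-0.1655},
  {"translation":[0,0,-0.3],"twist":-0.1655},
  {"translation":[0,0,-0.3],"twist":-0.1655},
  {"translation":[0,0,-0.3],"twist":-0.1655},
  {"translation":[-1.31,-5.9,0],"twist":0},
  {"translation":[-1.31,-5.9,0],"twist":0},
  {"translation":[-1.31,-5.9,0],"twist":0},
  {"translation":[-1.31,-5.9,0],"twist":0},
  {"translation":[-1.31,-5.9,0],"twist":0},
  {"translation":[-1.31,-5.9,0],"twist":0},
], hand=1)

```text
clock: 1.4
position: [0.3836, 0.1803, 0.2477]
tool_rot: [3.142, 0.0, -2.887]
wrist_force: [0.9, 0.0, -0.3]
width: 0.0925
```

Request:
send_rows([
  {"translation":[-1.31,-5.9,0],"twist":0},
  {"translation":[-1.31,-5.9,0],"twist":0},
  {"translation":[-1.31,-5.9,0],"twist":0},
  {"translation":[-1.31,-5.9,0],"twist":0},
  {"translation":[-1.31,-5.9,0],"twist":0},
  {"translation":[-1.31,-5.9,0],"twist":0},
  {"translation":[-1.31,-5.9,0],"twist":0},
  {"translation":[0,0,0],"twist":0},
  {"translation":[0,0,0],"twist":0},
  {"translation":[0,0,0],"twist":0},
])

```text
clock: 2.65
position: [0.5753, -0.1931, 0.2479]
tool_rot: [3.141, -0.0, -2.886]
wrist_force: [-0.4, 0.4, -0.3]
width: 0.0928
```

```bash
cat > look.py <<'E'
from station import *
from h import *
import sys
def look(cam,tag,x,pts,draw=True):
    c=camera(cam); np.savez(f"pics/{tag}.npz",**c); im=c["color"][:,:,::-1].copy()
    A,t=pose(x)
    for P in pts:
        uv=proj(c,P@A.T+t); print(np.round(uv).tolist())
        if draw: cv2.polylines(im,[np.int32(uv)],True,(0,255,255),1)
    cv2.imwrite(f"pics/{tag}.png",im)
ROOF=[rect(.066,.086,.005),rect(.025,.015,.055)]
def goto(p,yaw):
    s=state(); Rm=R.from_euler('xyz',s["tool_rot"]).as_matrix()
    y=s["tool_rot"][2]; d=(yaw-y+np.pi)%(2*np.pi)-np.pi
    print("t",s["clock"],"pos",np.round(s["position"],4),"yaw",round(y,4),"w",round(s["width"],4),"F",np.round(s["wrist_force"],1))
    print(" before twist (cm)",np.round(100*Rm.T@(np.array(p)-s["position"]),2),"twist",round(-d,4))
    Rn=R.from_euler('z',d).as_matrix()@Rm
    print(" after twist (cm)",np.round(100*Rn.T@(np.array(p)-s["position"]),2))
E
python3 - <<'E'
from look import *
goto([.5764,-.1955,.0906],.254-np.pi)
look("wrist","w2",[ 0.5927,-0.1912,0.0658,0.2539,-0.5953],ROOF)
E
```

```text
t 2.65 pos [ 0.5753 -0.1931  0.2479] yaw -2.886 w 0.0928 F [-0.4  0.4 -0.3]
 before twist (cm) [-0.04 -0.27 15.73] twist 0.0016
 after twist (cm) [-0.04 -0.27 15.73]
[[399.0, 254.0], [240.0, 254.0], [249.0, 145.0], [390.0, 145.0]]
[[334.0, 204.0], [303.0, 204.0], [304.0, 157.0], [334.0, 157.0]]
```

View pics/w2.png

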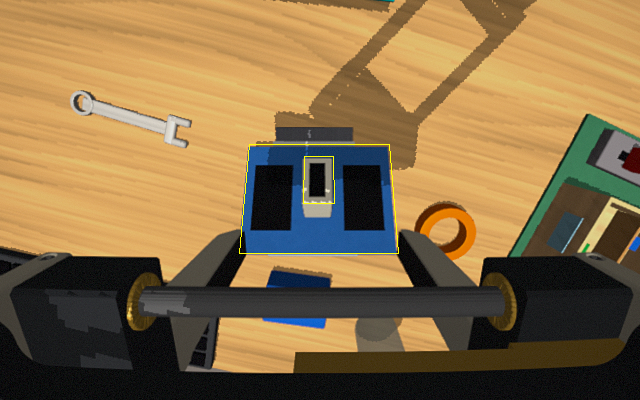

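The overlay matches the panel and the chimney, whose top is at about (318,180). I go down to the grip, stopping before closing.

Request:
send_rows([
  {"translation":[-0.04,-0.27,2],"twist":0},
  {"translation":[0,0,3],"twist":0},
  {"translation":[0,0,3],"twist":0},
  {"translation":[0,0,3],"twist":0},
  {"translation":[0,0,2],"twist":0},
  {"translation":[0,0,1.5],"twist":0},
  {"translation":[0,0,1.1],"twist":0},
  {"translation":[0,0,0],"twist":0},
  {"translation":[0,0,0],"twist":0},
  {"translation":[0,0,0],"twist":0},
])

```text
clock: 3.95
position: [0.5774, -0.1974, 0.0925]
tool_rot: [-3.141, 0.001, -2.887]
wrist_force: [-0.4, 0.5, -0.3]
width: 0.0928
```

Request:
send_rows([
  {"translation":[0,0,0],"twist":0},
  {"translation":[0,0,0],"twist":0},
  {"translation":[0,0,0],"twist":0},
  {"translation":[0,0,0],"twist":0},
  {"translation":[0,0,0],"twist":0},
  {"translation":[0,0,0],"twist":0},
  {"translation":[0,0,0],"twist":0},
  {"translation":[0,0,0],"twist":0},
  {"translation":[0,0,0],"twist":0},
  {"translation":[0,0,0],"twist":0},
], hand=-1, force=15)

```text
clock: 5.2
position: [0.5769, -0.1971, 0.0917]
tool_rot: [-3.142, -0.0, -2.887]
wrist_force: [-0.9, 0.4, 0.3]
width: 0.0297
```

Request:
send_rows([
  {"translation":[0.29,0,-0.41],"twist":0},
  {"translation":[0.57,0,-0.82],"twist":0},
  {"translation":[0.86,0,-1.23],"twist":0},
  {"translation":[1.15,0,-1.64],"twist":0},
  {"translation":[1.15,0,-1.64],"twist":0},
  {"translation":[0.6,0,-2],"twist":0},
  {"translation":[0,0,-1],"twist":0},
  {"translation":[0,0,0],"twist":0},
  {"translation":[0,0,0],"twist":0},
  {"translation":[0,0,0],"twist":0},
])

```text
clock: 6.45
position: [0.5319, -0.2084, 0.1781]
tool_rot: [3.14, -0.001, -2.887]
wrist_force: [0.5, 0.2, -1.6]
width: 0.0297
```

```bash
python3 - <<'E'
from look import *
goto([.5662,.2097,.2],-.0903-np.pi)
c=camera("side"); im=c["color"][:,:,::-1]
cv2.imwrite("pics/s1.png",cv2.resize(im[100:300,240:500],None,fx=3,fy=3,interpolation=cv2.INTER_CUBIC)[:600,:780])
E
```

```text
t 6.45 pos [ 0.5319 -0.2084  0.1781] yaw -2.8872 w 0.0297 F [ 0.5  0.2 -1.6]
 before twist (cm) [-13.85  39.6   -2.15] twist 0.3447
 after twist (cm) [ 0.35 41.95 -2.14]
```

View pics/s1.png

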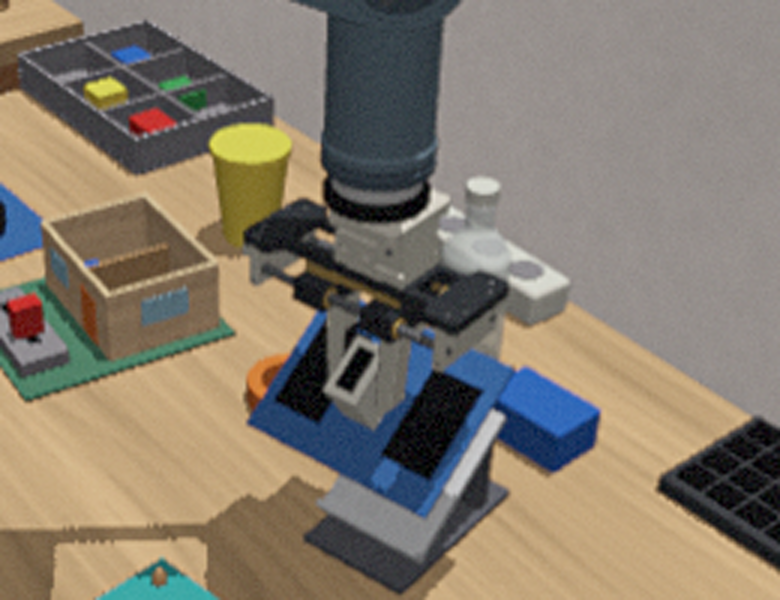

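The panel is held, still tilted, and clear of the stand. I carry it over to the house.

Request:
send_rows([
  {"translation":[0,0,-1],"twist":0.0862},
  {"translation":[0,0,-1],"twist":0.0862},
  {"translation":[0,0,0],"twist":0.0862},
  {"translation":[0,0,0],"twist":0.0861},
  {"translation":[0.02,3,0],"twist":0},
  {"translation":[0.04,4.6,0],"twist":0},
  {"translation":[0.04,4.6,0],"twist":0},
  {"translation":[0.04,4.6,0],"twist":0},
  {"translation":[0.04,4.6,0],"twist":0},
  {"translation":[0.04,4.6,0],"twist":0},
])

```text
clock: 7.75
position: [0.5534, 0.052, 0.1986]
tool_rot: [3.142, -0.001, 3.051]
wrist_force: [0.9, -0.6, -0.7]
width: 0.0303
```

Request:
send_rows([
  {"translation":[0.04,4.6,0],"twist":0},
  {"translation":[0.04,4.6,0],"twist":0},
  {"translation":[0.04,4.35,0],"twist":0},
  {"translation":[0,2,0],"twist":0},
  {"translation":[0,0.8,0],"twist":0},
  {"translation":[0,0,0.5],"twist":0},
  {"translation":[0,0,0.5],"twist":0},
  {"translation":[0,0,0.5],"twist":0},
  {"translation":[0,0,0],"twist":0},
  {"translation":[0,0,0],"twist":0},
])

```text
clock: 9.0
position: [0.5672, 0.213, 0.1841]
tool_rot: [3.142, 0.0, 3.051]
wrist_force: [0.2, -1.6, -0.9]
width: 0.0299
```

Request:
send_rows([
  {"translation":[0,0,0],"twist":0},
  {"translation":[0,0,0],"twist":0},
  {"translation":[0,0,0],"twist":0},
  {"translation":[0,0,0],"twist":0},
  {"translation":[0,0,0],"twist":0},
  {"translation":[0,0,0],"twist":0},
  {"translation":[0,0,0],"twist":0},
  {"translation":[0,0,0],"twist":0},
  {"translation":[0,0,0],"twist":0},
  {"translation":[0,0,0],"twist":0},
], force=6)

```text
clock: 10.25
position: [0.5671, 0.2133, 0.1841]
tool_rot: [-3.142, 0.0, 3.051]
wrist_force: [-0.5, -0.7, -1.4]
width: 0.0299
```

```bash
python3 - <<'E'
from look import *
goto([.5662,.2097,.2],-.0903-np.pi)
c=camera("side"); im=c["color"][:,:,::-1]; np.savez("pics/s2.npz",**c)
cv2.imwrite("pics/s2.png",cv2.resize(im[90:240,180:380],None,fx=4,fy=4,interpolation=cv2.INTER_CUBIC))
E
```

```text
t 10.25 pos [0.5671 0.2133 0.1841] yaw 3.0511 w 0.0299 F [-0.5 -0.7 -1.4]
 before twist (cm) [ 0.05 -0.37 -1.59] twist -0.0002
 after twist (cm) [ 0.05 -0.37 -1.59]
```

View pics/s2.png

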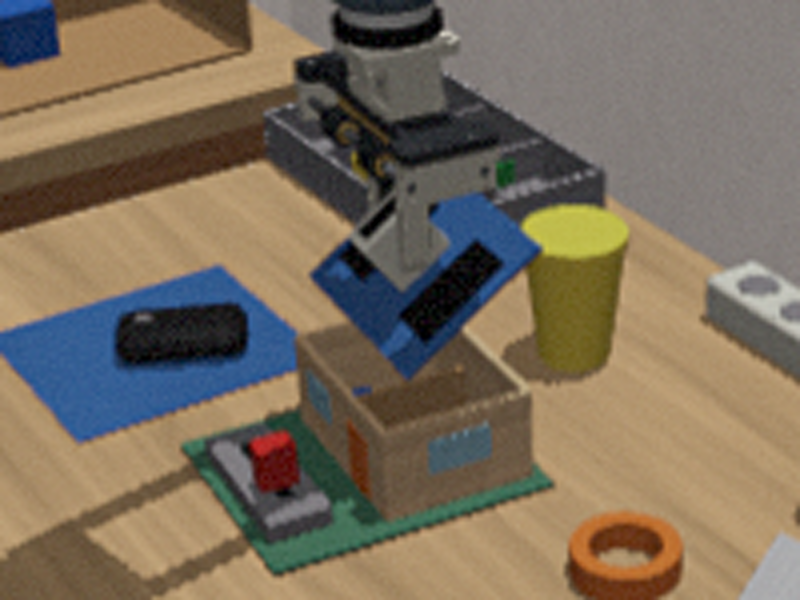

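It stays at about 35° even at 6 N, so I will level it by hinging its low edge on the front wall. First I move to the start of the hinge, just above the wall, and check there.

```bash
python3 - <<'E'
from look import *
goto([.5399,.2121,.147],-.0903-np.pi)
E
```

```text
t 10.3 pos [0.5671 0.2133 0.1841] yaw 3.0511 w 0.0297 F [ 0.3 -0.6 -1.9]
 before twist (cm) [ 2.7  -0.37  3.71] twist -0.0002
 after twist (cm) [ 2.7  -0.37  3.71]
```

Request:
send_rows([
  {"translation":[0.7,-0.1,0],"twist":0},
  {"translation":[1,-0.17,0],"twist":0},
  {"translation":[1,-0.1,0.5],"twist":0},
  {"translation":[0,0,0.8],"twist":0},
  {"translation":[0,0,0.8],"twist":0},
  {"translation":[0,0,0.8],"twist":0},
  {"translation":[0,0,0.5],"twist":0},
  {"translation":[0,0,0.3],"twist":0},
  {"translation":[0,0,0],"twist":0},
  {"translation":[0,0,0],"twist":0},
], force=8)

```text
clock: 11.55
position: [0.54, 0.2121, 0.1473]
tool_rot: [3.141, 0.0, 3.051]
wrist_force: [-0.2, 0.7, -1.4]
width: 0.0297
```

```bash
python3 - <<'E'
from look import *
s=state(); print(s["clock"],s["position"],s["tool_rot"])
HOUSE=[.5662,.2097,.081,-.0903,0]
th=np.radians(35); yaw=s["tool_rot"][2]-np.pi
A=R.from_euler('ZY',[yaw,-th]).as_matrix(); g=s["position"]+[0,0,.002]
t=g-A@[.002,0,.0325]; print("roof origin",t)
ims=[]
for cam,(x,y,w,h,k) in dict(top=(195,140,100,100,4),side=(210,120,100,100,4)).items():
    c=camera(cam); np.savez(f"pics/{cam}3.npz",**c); im=c["color"][:,:,::-1].copy()
    im=cv2.resize(im[y:y+h,x:x+w],None,fx=k,fy=k,interpolation=cv2.INTER_CUBIC)
    B,b=pose(HOUSE)
    for P,col in ((rect(.066,.086,.005)@A.T+t,(0,255,255)),(rect(.06,.08,0)@B.T+b,(255,0,255))):
        uv=((proj(c,P)-[x,y]+.5)*k-.5); cv2.polylines(im,[np.int32(np.round(uv))],True,col,1)
    ims.append(im)
cv2.imwrite("pics/c3.png",np.hstack(ims))
E
```

```text
11.55 [0.54004583 0.21211983 0.14730696] [3.14145712e+00 4.97535264e-04 3.05109194e+00]
roof origin [0.55697918 0.21058315 0.12153736]
```

View pics/c3.png

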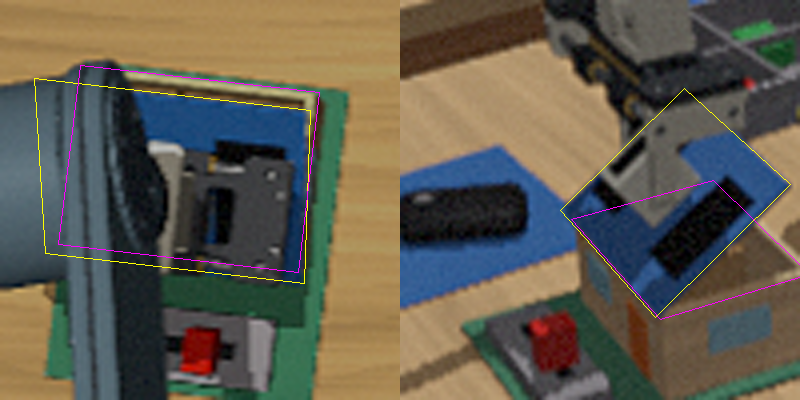

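The side overlay agrees with a 35° panel whose low edge is about 6 mm above the front wall. I start the hinge down to about 5°.

Request:
send_rows([
  {"translation":[0,0,0.4],"twist":0},
  {"translation":[0,0,0.35],"twist":0},
  {"translation":[-0.53,0,0.3],"twist":0},
  {"translation":[-0.5,0,0.34],"twist":0},
  {"translation":[-0.46,0,0.38],"twist":0},
  {"translation":[-0.43,0,0.42],"twist":0},
  {"translation":[-0.39,0,0.46],"twist":0},
  {"translation":[0,0,0],"twist":0},
  {"translation":[0,0,0],"twist":0},
  {"translation":[0,0,0],"twist":0},
])

```text
clock: 12.9
position: [0.5631, 0.2099, 0.1206]
tool_rot: [-3.142, 0.001, 3.051]
wrist_force: [3.9, 0.3, -2.1]
width: 0.0298
```

```bash
cat > tilt.py <<'E'
from look import *
def tilt(save):
    s=state(); print(s["clock"],np.round(s["position"],4),np.round(s["tool_rot"],3),"F",np.round(s["wrist_force"],1),"w",s["width"])
    B,b=pose([.5662,.2097,.081,-.0903,0]); print("grip in house mm",np.round(1000*B.T@(s["position"]+[0,0,.002]-b),1))
    c=camera("side"); im=c["color"][:,:,::-1].copy(); hsv=cv2.cvtColor(im,cv2.COLOR_BGR2HSV)
    x,y,w,h,k=210,100,130,120,5
    im=cv2.resize(im[y:y+h,x:x+w],None,fx=k,fy=k,interpolation=cv2.INTER_CUBIC)
    g=s["position"]+[0,0,.002]; yaw=s["tool_rot"][2]-np.pi
    for d,col in ((0,(0,255,0)),(10,(0,255,255)),(20,(255,0,255))):
        A=R.from_euler('ZY',[yaw,-np.radians(d)]).as_matrix()
        P=(rect(.066,.086,.005)-[.002,0,.0325])@A.T+g
        cv2.polylines(im,[np.int32(np.round((proj(c,P)-[x,y]+.5)*k-.5))],True,col,1)
    cv2.imwrite(f"pics/{save}.png",im)
E
python3 -c "
from tilt import *
tilt('t1')"
```

```text
12.9 [0.5631 0.2099 0.1206] [-3.142e+00  1.000e-03  3.051e+00] F [ 3.9  0.3 -2.1] w 0.02976855739903828
grip in house mm [-3.1 -0.1 41.6]
```

View pics/t1.png

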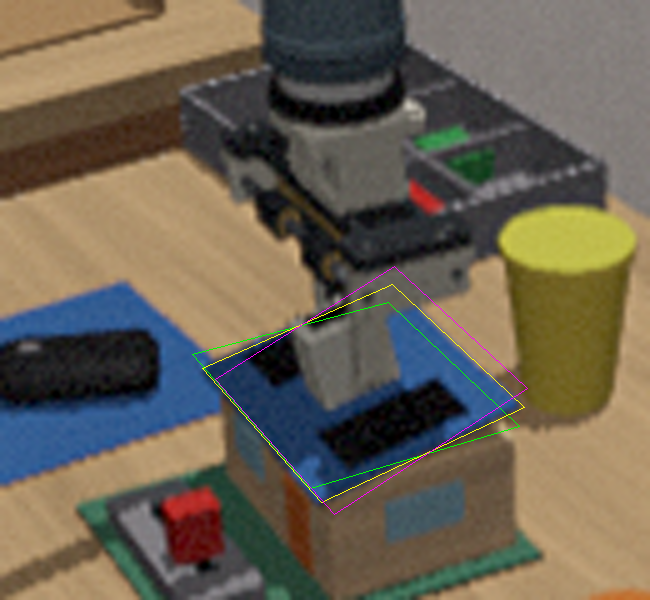

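The hinge worked: the panel is at about 10–12° (yellow outline) with its front edge on the wall, and the forces are small. I carry on to level.

Request:
send_rows([
  {"translation":[-0.25,0,0.25],"twist":0},
  {"translation":[-0.2,0,0.25],"twist":0},
  {"translation":[-0.15,0,0.25],"twist":0},
  {"translation":[-0.05,0,0.2],"twist":0},
  {"translation":[0,0,0],"twist":0},
  {"translation":[0,0,0],"twist":0},
  {"translation":[0,0,0],"twist":0},
  {"translation":[0,0,0],"twist":0},
  {"translation":[0,0,0],"twist":0},
  {"translation":[0,0,0],"twist":0},
])

```text
clock: 14.2
position: [0.5696, 0.2094, 0.1111]
tool_rot: [3.142, 0.001, 3.051]
wrist_force: [3.7, -1.2, -1.0]
width: 0.0301
```

Request:
send_rows([
  {"translation":[0,0,0.1],"twist":0},
  {"translation":[0,0,0.1],"twist":0},
  {"translation":[0,0,0],"twist":0},
  {"translation":[0,0,0],"twist":0},
  {"translation":[0,0,0],"twist":0},
  {"translation":[0,0,0],"twist":0},
  {"translation":[0,0,0],"twist":0},
  {"translation":[0,0,0],"twist":0},
  {"translation":[0,0,0],"twist":0},
  {"translation":[0,0,0],"twist":0},
])

```text
clock: 15.45
position: [0.57, 0.2094, 0.1097]
tool_rot: [3.141, 0.002, 3.051]
wrist_force: [4.7, -2.0, 3.7]
width: 0.0302
```

```bash
python3 -c "
from tilt import *
tilt('t2')"
```

```text
15.45 [0.57   0.2094 0.1097] [3.141e+00 2.000e-03 3.051e+00] F [ 4.7 -2.   3.7] w 0.030189099529191653
grip in house mm [ 3.8  0.  30.7]
```

View pics/t2.png

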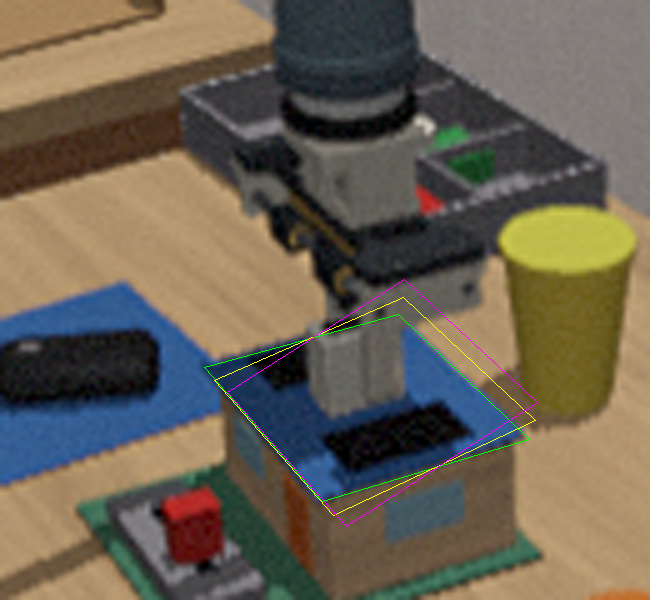

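The panel is now close to level (green 0° outline). I relieve the sideways load, press a little more, then let go.

Request:
send_rows([
  {"translation":[-0.1,0,0],"twist":0},
  {"translation":[-0.05,0,0.1],"twist":0},
  {"translation":[0,0,0.1],"twist":0},
  {"translation":[0,0,0.1],"twist":0},
  {"translation":[0,0,0],"twist":0},
  {"translation":[0,0,0],"twist":0},
  {"translation":[0,0,0],"twist":0},
  {"translation":[0,0,0],"twist":0},
  {"translation":[0,0,0],"twist":0},
  {"translation":[0,0,0],"twist":0},
])

```text
clock: 16.75
position: [0.5706, 0.2093, 0.1074]
tool_rot: [-3.142, 0.0, 3.051]
wrist_force: [-0.6, -2.0, 12.3]
width: 0.0296
```

Request:
send_rows([
  {"translation":[0,0,0],"twist":0},
  {"translation":[0,0,0],"twist":0},
  {"translation":[0,0,0],"twist":0},
  {"translation":[0,0,0],"twist":0},
  {"translation":[0,0,0],"twist":0},
  {"translation":[0,0,0],"twist":0},
  {"translation":[0,0,-1],"twist":0},
  {"translation":[0,0,-2],"twist":0},
  {"translation":[0,0,-3],"twist":0},
  {"translation":[0,0,-1],"twist":0},
], hand=1)

```text
clock: 18.0
position: [0.572, 0.2095, 0.1787]
tool_rot: [3.14, 0.004, 3.051]
wrist_force: [0.1, -0.8, -0.5]
width: 0.0932
```

```bash
cat > fit.py <<'E'
from look import *
# fit roof corners automatically: maximise blue-mask agreement in top+side
def fit(cams=("top","side")):
    C=[]
    for n in cams:
        c=camera(n); np.savez(f"pics/f_{n}.npz",**c)
        b,g,r=[c["color"][:,:,i].astype(int) for i in (2,1,0)]
        C.append((c,((b>1.35*g)&(b>2*r)).astype(np.float32)))
    hulls=[]
    return C
E
python3 - <<'E'
from fit import *
C=fit(); goto([.5662,.2097,.2],-.0903-np.pi)
for c,m in C:
    for tag,p in (("seated",[.5662,.2097,.081,-.0903,0]),):
        A,t=pose(p); uv=proj(c,rect(.066,.086,.005)@A.T+t)
        print("pred",np.round(uv,1).tolist())
    # colour mask region near prediction; report hull corners
    mm=np.zeros(m.shape,np.uint8); cv2.fillConvexPoly(mm,np.int32(uv+ (uv-uv.mean(0))*.15),1)
    q=(m*mm).astype(np.uint8); n,l,st,_=cv2.connectedComponentsWithStats(q); 
    pts=np.argwhere(q)[:,::-1].astype(np.float32); h=cv2.convexHull(pts)
    a=cv2.approxPolyDP(h,3,True)[:,0]; print("blue",len(pts),a.tolist())
ims=[]
for c,_ in C:
    A,t=pose(p); im=c["color"][:,:,::-1].copy()
    uv=proj(c,np.vstack([rect(.066,.086,.005),rect(.025,.015,.055)])@A.T+t)
    x,y=np.int32(uv.mean(0))-50
    im=cv2.resize(im[y:y+100,x:x+100],None,fx=4,fy=4,interpolation=cv2.INTER_CUBIC)
    ims.append(im)
cv2.imwrite("pics/r.png",np.hstack(ims))
E
```

```text
t 18.1 pos [0.5716 0.2094 0.1776] yaw 3.0511 w 0.0928 F [ 0.4 -0.5 -1.2]
 before twist (cm) [ 0.53 -0.02 -2.24] twist -0.0002
 after twist (cm) [ 0.53 -0.02 -2.24]
pred [[212.2, 153.1], [276.7, 160.3], [270.8, 210.3], [206.2, 202.7]]
blue 868 [[275.0, 162.0], [270.0, 211.0], [206.0, 203.0], [226.0, 153.0]]
pred [[288.7, 162.1], [314.9, 187.0], [273.5, 199.4], [249.7, 172.6]]
blue 804 [[313.0, 187.0], [273.0, 199.0], [244.0, 171.0], [283.0, 163.0], [291.0, 165.0]]
```

The top and side corners agree with the seated, level prediction to about 1 px. To be sure, I touch the chimney top with shut fingers at its back and front ends; seated, the TCP should stop at z = 0.153.

Request:
send_rows([
  {"translation":[-0.9,0,0],"twist":0},
  {"translation":[0,0,0],"twist":0},
  {"translation":[0,0,0],"twist":0},
  {"translation":[0,0,0],"twist":0},
  {"translation":[0,0,0],"twist":0},
  {"translation":[0,0,0.8],"twist":0},
  {"translation":[0,0,0.8],"twist":0},
  {"translation":[0,0,0.5],"twist":0},
  {"translation":[0,0,0.3],"twist":0},
  {"translation":[0,0,0],"twist":0},
], hand=-1)

```text
clock: 19.35
position: [0.5806, 0.2086, 0.1533]
tool_rot: [3.141, 0.002, 3.051]
wrist_force: [-0.3, 0.2, 5.2]
width: 0.0013
```

Request:
send_rows([
  {"translation":[0,0,0.1],"twist":0},
  {"translation":[0,0,0.1],"twist":0},
  {"translation":[0,0,0],"twist":0},
  {"translation":[0,0,0],"twist":0},
  {"translation":[0,0,0],"twist":0},
  {"translation":[0,0,0],"twist":0},
  {"translation":[0,0,0],"twist":0},
  {"translation":[0,0,0],"twist":0},
  {"translation":[0,0,0],"twist":0},
  {"translation":[0,0,0],"twist":0},
])

```text
clock: 20.6
position: [0.5807, 0.2087, 0.1533]
tool_rot: [3.141, 0.004, 3.051]
wrist_force: [-5.0, -2.4, 17.0]
width: 0.0009
```

It is solid at 0.1533, as expected. Now the front end.

Request:
send_rows([
  {"translation":[0,0,-0.8],"twist":0},
  {"translation":[1.4,0,0],"twist":0},
  {"translation":[1.4,0,0],"twist":0},
  {"translation":[0,0,0],"twist":0},
  {"translation":[0,0,0.4],"twist":0},
  {"translation":[0,0,0.3],"twist":0},
  {"translation":[0,0,0.1],"twist":0},
  {"translation":[0,0,0],"twist":0},
  {"translation":[0,0,0],"twist":0},
  {"translation":[0,0,0],"twist":0},
])

```text
clock: 21.85
position: [0.5521, 0.2111, 0.1532]
tool_rot: [3.141, 0.002, 3.051]
wrist_force: [-7.5, -1.4, 22.0]
width: 0.0006
```

```bash
python3 - <<'E'
from look import *
B,b=pose([.5662,.2097,0,-.0903,0])
k=B@[-.12,-.02,0]+b; print("knob",k)
# back-check with red blob in top and side
for n,f in (("top","f_top"),("side","f_side")):
    c=dict(np.load(f"pics/{f}.npz")); im=c["color"].astype(int)
    uv=proj(c,(np.array([[-.12,-.02,.061],[-.12,-.02,.043]])@B.T+b)); print(n,np.round(uv,1).tolist())
    x,y=np.int32(uv[0]); w=im[y-15:y+16,x-15:x+16]; m=(w[:,:,0]>130)&(w[:,:,1]<60)&(w[:,:,2]<60); v=np.argwhere(m)
    print(" red",v.min(0)[::-1]+[x-15,y-15],v.max(0)[::-1]+[x-15,y-15],v.mean(0)[::-1]+[x-15,y-15])
# push start: shut fingers on knob's -y side
for d in (-.05,-.03): 
    p=B@[-.12,-.02+d,0]+b; goto([p[0],p[1],.20],-.0903-np.pi)
E
```

```text
knob [0.44488537 0.20060277 0.        ]
top [[245.2, 227.3], [246.3, 226.9]]
 red [240 222] [248 232] [244.01333333 227.29333333]
side [[247.2, 200.9], [247.8, 206.1]]
 red [243 198] [253 203] [247.70454545 200.40909091]
t 21.85 pos [0.5521 0.2111 0.1532] yaw 3.0512 w 0.0006 F [-7.5 -1.4 22. ]
 before twist (cm) [10.57 -7.01 -4.7 ] twist -0.0001
 after twist (cm) [10.57 -7.01 -4.7 ]
t 21.85 pos [0.5521 0.2111 0.1532] yaw 3.0512 w 0.0006 F [-7.5 -1.4 22. ]
 before twist (cm) [10.57 -5.01 -4.7 ] twist -0.0001
 after twist (cm) [10.57 -5.01 -4.7 ]
```

Back and front touches give 0.1533 and 0.1532, so the roof is seated and level. Next is the slide: up, over and down on the knob's −y side with shut fingers.

Request:
send_rows([
  {"translation":[0,0,-2],"twist":0},
  {"translation":[0,0,-3],"twist":0},
  {"translation":[2.7,-1.8,0],"twist":0},
  {"translation":[2.7,-1.8,0],"twist":0},
  {"translation":[2.7,-1.8,0],"twist":0},
  {"translation":[2.6,-1.6,0],"twist":0},
  {"translation":[0,0,3],"twist":0},
  {"translation":[0,0,4],"twist":0},
  {"translation":[0,0,3.5],"twist":0},
  {"translation":[0,0,2],"twist":0},
], hand=-1)

```text
clock: 23.1
position: [0.4383, 0.1507, 0.0731]
tool_rot: [-3.141, -0.002, 3.051]
wrist_force: [-0.1, -0.3, 1.0]
width: 0.0005
```

```bash
python3 - <<'E'
from look import *
B,b=pose([.5662,.2097,0,-.0903,0])
s=state();print(1000*B.T@(s["position"]-b)); p=B@[-.12,-.0475,.051]+b; goto(p,-.0903-np.pi)
E
```

```text
[-122.06836771  -70.29882584   73.11272778]
t 23.1 pos [0.4383 0.1507 0.0731] yaw 3.0508 w 0.0005 F [-0.1 -0.3  1. ]
 before twist (cm) [-0.21  2.28  2.21] twist -0.0005
 after twist (cm) [-0.21  2.28  2.21]
```

Request:
send_rows([
  {"translation":[0,0,1],"twist":0},
  {"translation":[0,0,0.9],"twist":0},
  {"translation":[0,0,0],"twist":0},
  {"translation":[0,0.7,0],"twist":0},
  {"translation":[0,0.8,0],"twist":0},
  {"translation":[0,0.8,0],"twist":0},
  {"translation":[0,0.8,0],"twist":0},
  {"translation":[0,0.8,0],"twist":0},
  {"translation":[0,0,0],"twist":0},
  {"translation":[0,0,0],"twist":0},
])

```text
clock: 24.35
position: [0.4426, 0.1897, 0.0561]
tool_rot: [-3.141, 0.0, 3.051]
wrist_force: [-0.6, -2.7, 2.4]
width: 0.0001
```

Contact as predicted, about 16 mm in. Pushing on.

Request:
send_rows([
  {"translation":[0,0.6,0],"twist":0},
  {"translation":[0,0.6,0],"twist":0},
  {"translation":[0,0.5,0],"twist":0},
  {"translation":[0,0.4,0],"twist":0},
  {"translation":[0,0.2,0],"twist":0},
  {"translation":[0,0.2,0],"twist":0},
  {"translation":[0,0.1,0],"twist":0},
  {"translation":[0,0,0],"twist":0},
  {"translation":[0,0,0],"twist":0},
  {"translation":[0,0,0],"twist":0},
])

```text
clock: 25.6
position: [0.4449, 0.2156, 0.0561]
tool_rot: [3.142, 0.0, 3.051]
wrist_force: [1.5, -4.5, 2.1]
width: 0.0008
```

Request:
send_rows([
  {"translation":[0,0.1,0],"twist":0},
  {"translation":[0,0.1,0],"twist":0},
  {"translation":[0,0.1,0],"twist":0},
  {"translation":[0,0,0],"twist":0},
  {"translation":[0,0,0],"twist":0},
  {"translation":[0,0,0],"twist":0},
  {"translation":[0,0,0],"twist":0},
  {"translation":[0,0,0],"twist":0},
  {"translation":[0,0,0],"twist":0},
  {"translation":[0,0,0],"twist":0},
])

```text
clock: 26.85
position: [0.4451, 0.2171, 0.0561]
tool_rot: [-3.139, -0.0, 3.052]
wrist_force: [1.1, -12.7, 4.9]
width: 0.0007
```

The force jumped to 12.7 N and motion stalled, so the slide is at its end stop. I press a touch more, then retreat and rise.

Request:
send_rows([
  {"translation":[0,0.1,0],"twist":0},
  {"translation":[0,0,0],"twist":0},
  {"translation":[0,0,0],"twist":0},
  {"translation":[0,-0.6,0],"twist":0},
  {"translation":[0,-1,0],"twist":0},
  {"translation":[0,-1.2,0],"twist":0},
  {"translation":[0,-1.4,0],"twist":0},
  {"translation":[0,-1.4,0],"twist":0},
  {"translation":[0,-1.4,0],"twist":0},
  {"translation":[0,-0.4,0],"twist":0},
])

```text
clock: 28.1
position: [0.4381, 0.1451, 0.0559]
tool_rot: [3.142, -0.001, 3.05]
wrist_force: [-0.2, -0.4, -0.3]
width: 0.0006
```

Request:
send_rows([
  {"translation":[0,0,-2],"twist":0},
  {"translation":[0,0,-4],"twist":0},
  {"translation":[0,0,-5],"twist":0},
  {"translation":[0,-4,-3],"twist":0},
  {"translation":[0,-5,0],"twist":0},
  {"translation":[0,-5,0],"twist":0},
  {"translation":[0,-5,0],"twist":0},
  {"translation":[0,-4,0],"twist":0},
  {"translation":[0,0,0],"twist":0},
  {"translation":[0,0,0],"twist":0},
])

```text
clock: 29.35
position: [0.4175, -0.0826, 0.1959]
tool_rot: [3.141, -0.0, 3.05]
wrist_force: [0.4, 0.2, 0.4]
width: 0.0002
```

```bash
python3 - <<'E'
from look import *
s=state(); print(s["clock"],s["position"],s["wrist_force"])
B,b=pose([.5662,.2097,.081,-.0903,0]); ims=[]
for n in ("top","side"):
    c=camera(n); im=c["color"]; 
    uv=proj(c,np.array([[-.12,-.02,-.02]])@B.T+b); x,y=np.int32(uv[0]); w=im[y-15:y+16,x-15:x+16].astype(int)
    m=(w[:,:,0]>130)&(w[:,:,1]<60)&(w[:,:,2]<60); v=np.argwhere(m); print(n,"red",v.min(0)[::-1]+[x-15,y-15],v.max(0)[::-1]+[x-15,y-15])
    im=im[:,:,::-1].copy(); x,y=x-40,y-75
    im=cv2.resize(im[y:y+120,x:x+100],None,fx=4,fy=4,interpolation=cv2.INTER_CUBIC)
    for P in (rect(.066,.086,.005),rect(.025,.015,.055)):
        cv2.polylines(im,[np.int32((proj(c,P@B.T+b)-[x,y]+.5)*4-.5)],True,(0,255,0),1)
    ims.append(im)
cv2.imwrite("pics/final.png",np.hstack(ims))
E
```

```text
29.35 [ 0.41754622 -0.08257596  0.19589571] [0.4472801  0.20975196 0.35391723]
top red [240 222] [248 232]
side red [243 198] [253 203]
```

View pics/final.png

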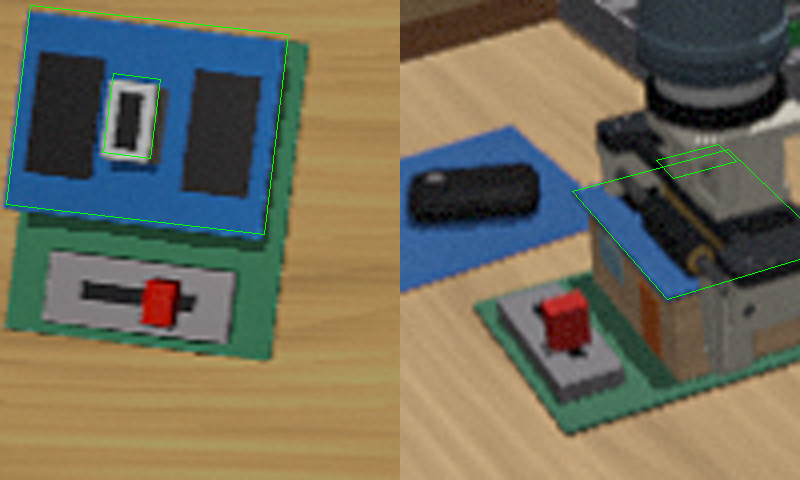

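The roof sits on its seated, level outline, with the plate corners at (30,8), (288,38), (265,235) and (8,205). The knob at (160,303) is back at its home pixels, and the arm is clear. I am handing the job in.

```bash
python3 -c "
from station import *
print(sign_off())"
```

```text
the job is handed in; nothing more can be done
None
```

The roof is on the house and released. The red slide was pushed to its end stop and sprang back home. I handed in at about 29.5 s of the 58 s allowed.

- **Roof:** I gripped the panel by its chimney and lifted it off along its own z. The gripper can only point down, so the panel stayed tilted about 35° in the grip. It did not swing level by itself at 6 N, so I levelled it by hinging its low edge on the front wall. I then pressed it down with about 12 N and let go.
- **Seating check:** touching the chimney top at its back and front ends stopped the tool at 0.1533 m and 0.1532 m, against 0.153 m expected when seated. In the last top view the panel's corners lie on the seated, level outline. In the last side view the gripper hid most of the roof.
- **Slide:** the force followed the spring up to 4.5 N, then jumped to 12.7 N with almost no further motion, which is the end stop. After I backed off, the red knob covered exactly the same pixels in both views as before the push.

The arm was clear at hand-in, with no contact force. I did not check the other desk items one by one; I saw no contact with any of them.

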